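# Put the crumb mill back together and set its coarseness

### The job

The crumb mill has been washed and its loose parts lie on the sheet pan. Thread the coil spring over the mill's upright spindle until it stands on the hub (give it a little twist if the coils snag on the step), then lower the upper burr over the spindle so that it rests level on the spring, and then turn the coarseness ring by its post to the seventh click, counted from its fine stop. Leave the brush, the hopper and the jar where they stand.

Things in the scene. Friction and masses are not known exactly. Their poses are not given: they have to be found in the camera images.
- mill: Bench crumb mill, fixed: stainless housing 220 x 190 x 85 high, louvred sides, drawer in its front. Origin on the bench under the spindle axis, z up, -x out of the front; housing x -95 to 125, y +-95. On top a round open chamber (outer dia 93, inner 83, rim 115 above the bench) with the lower burr, its hub and the upright spindle inside; a cowl and a boss behind it are 104 high.
- hub_top (a point): Centre of the flat top of the lower burr's hub (dia 26), 110 above the bench on the spindle axis: the spring stands here, round the spindle. The lower burr around it is 14 lower.
- spindle_end (a point): Upper end of the steel spindle, 70 above hub_top. The spindle is dia 12.6 up to a step 50 above the hub (bevel 1.5 high), then dia 9 to its bevelled nose; a coil put over it off-centre can catch on the nose or on the step.
- coarse_ring (a joint): Angle (rad) of the dark ring round the chamber: 0 at the fine stop, growing anticlockwise from above, coarse stop 2.618. A sprung ball holds it in notches 0 to 10, one each 0.2618 rad (15 deg), so the seventh click is 1.833. Some 2 to 4 N at the post moves it on a notch; let go near a notch it falls in. Strokes on the housing mark the notches (long: 0, 5, 10), the post points at them.
- ring_post (a point): Centre of the top of the ring's upright post, a round black grip dia 14 (narrower in its top 8 mm), 34 tall, on a 10 thick lever; 66 from the spindle axis, top 137 and foot 102 above the bench. In the mill's frame it stands 105 deg anticlockwise from +x at the fine stop and moves round the front to 255 deg.
- pan: Aluminium sheet pan 330 (x) x 235 (y), rim 22 high, floor 3 thick, fixed on the bench; origin on the bench under its centre. The spring, the upper burr and the brush lie in it.
- spring: Loose steel compression spring standing on end: outside dia 22.4, inside about 16, wire 3, free length 45, 42 g, flat ends, about 400 N/m along its axis, stiff sideways, at most 16 mm of travel. Origin at the centre of its lower end, z along its axis.
- spring_top (a point): Centre of the spring's upper end, 45 above its origin when free.
- burr: Loose upper burr, a top hat in bare aluminium, 0.2 to 0.32 kg: disc dia 78 x 12, hub dia 40, 55 high in all, origin under its centre. Bored dia 16 in the top 15 mm, hollow below (dia 30; 36 in the lowest 10), so the spring goes up inside to a ledge 40 above the underside. On the spring its underside rests 0 to 3 mm below hub_top, its disc in the chamber with 2.5 mm play.
- burr_top (a point): Centre of the top of the upper burr's hub, 55 above its underside; the dia 40 hub can be gripped from above.
- brush: Cleaning brush with a black handle, 170 long, 42 wide, 20 high, lying in the pan; leave alone. Origin under its middle.
- hopper: The mill's clear plastic hopper, a funnel standing on its wide mouth, dia 124, 90 high; leave alone. Origin at the centre of its underside.
- jar: Amber glass jar with a steel lid, dia 72, 95 high; leave alone. Origin at the centre of its underside.
There are look-alikes about, which are no part of the job. What is shaped like the burr but yellow is not meant.

How it is judged:
By the outcome, as a careful person would: the job done as asked, in the order asked, and still so for the second after the job is handed in, with the robot touching nothing.
It also fails if it takes over 72 s, if anything falls off the work surface, if the arm or the gripper's body presses on something with over 40 N, if the wrist force passes 120 N, or if a joint passes its speed limit or range.

### The arm

A 6-joint arm with a two-finger parallel gripper is mounted at the origin on the work surface. World frame = base frame: x ahead of the robot, y to its left, z up, the work surface at z = 0. Lengths are in m, angles in rad, forces in N, time in s.
With the tool pointing down it reaches from about 0.3 to 0.825 m from the base axis. Payload 5.4 kg.
Tool frame: the origin (TCP) lies between the finger pads; the fingertips stand 11 mm ahead of it and the grasp point (between the pads) lies 8 mm behind it; z points along the fingers, y is the line along which they close (so a half turn about z gives the same grasp; the last joint's range is limited). The gripper opens to 92 mm and grips with 3 to 60 N. Pads are 20 mm wide; open, the fingers measure 128 mm over their backs; the gripper's body (75 mm by 189 mm) begins 69 mm behind the grasp point.
Start: joints at [1.115, 0.158, 1.597, -0, 1.386, -0.21], TCP at [0.14, 0.558, 0.202] pointing down, gripper open.
Joint ranges: [-2.91, 2.91], [-0.94, 2.29], [0.18, 2.7], [-1.29, 4.43], [0.17, 2.64], [-3, 3]. Speed limits (rad/s): [2.57, 2.57, 3.14, 3.14, 3.14, 3.14].

### API

Orientations are given as [roll, pitch, yaw] about the fixed x, y, z axes, in that order (R = Rz(yaw) Ry(pitch) Rx(roll)).
In Python, from cell import r, camera, camera_info, workorder gives the robot as it stands.
- The arm moves only by the tool apply_moves, never from a script. Its argument "motion" is a list of rows, each a list of 7 numbers: the opening, from 0 (shut) to 1 (fully open), then the shift along the tool's x, y, z in m, then the turn, a rotation vector about the tool's x, y, z in degrees. A call has 1 to 8 rows; each row is the pose to reach, as a shift and turn from the pose commanded when the call began, along the tool's axes at that moment; what a row does not reach only later rows make up. A row lasts 1/12 s, in which the tool goes at most 41.7 mm and 7.16 degrees, less where a joint would pass 70% of its speed; a pose out of reach is approached as far as the arm can. A call with a gripper value outside its range is refused whole. The fingers move at their own pace and stop on an object; the grip force is fixed at half the most. Time passes only in rows, so rows that repeat a pose let the fingers close. It gives the time, the measured TCP pose, the force, the opening and the grip force at its end, in the units of the state.
- r.observe(): the state, without advancing time (a new reading comes with each control period).
- camera(name): name is "side" or "top" or "wrist"; returns (picture, depth): 420x560x3 uint8, red, green, blue; 420x560 float32, m along the optical axis (not along the pixel's ray), 0 where there is no reading.
- camera_info(name): a dict with "vfov" (degrees; the focal length in pixels is half the picture's height over the tangent of half this angle, whatever the lens; pixels are square), "cx", "cy" (the principal point, pixels), "R" (3x3) and "t" (3): a world point X has camera coordinates R X + t. Camera axes: x right, y down, z forward; pixel columns grow to the right and rows downward; lengths in m; the calibration is good to about 2 mm. A picture is of the moment at which its call begins: read the wrist's pose just before it. camera_info takes no time and is no camera call; for the wrist camera it gives the pose at the moment of the call.
- workorder.hand_in(): hands the job in; it is judged then, once.
The state is a dict: "time_s": time; "q": joint angles; "dq": joint speeds; "tau": joint torques, N m; "position": TCP position; "tcp_rot": TCP orientation; "wrist_force": force on the tool from outside, world axes, zero at the start; "wrist_torque": the same for the moment, N m; "gripper_width": opening from 0.0 (shut) to 1.0 (fully open); "finger_force": force on a finger pad.
Only numpy, scipy, OpenCV 4.12 (cv2) and the standard library are available. Lean on these libraries where they do the work, as an engineer would, in place of code of your own. Each camera call takes 0.05 s, during which the arm holds its last target. There are 200 camera calls.

## Working session

There is one attempt and no reset: what is moved stays moved. The work goes in short steps, Python scripts to look and compute and a tool call to move; the robot and the scene stay as the last step left them, time stands still between calls to the robot, and variables do not carry over. Pictures are saved under pics/ and viewed, at most 12 in all, crops included, and the job is handed in when it is done.

Besides the shell and the picture viewer there is one more tool, called by a JSON object that holds its "method" and its "body", one argument or row to a line. apply_moves: Moves the arm, as the interface text tells. Its arguments: {"type":"object","properties":{"motion":{"type":"array"}},"required":["motion"]}

```bash
mkdir -p pics
cat > h.py <<'E'
import numpy as np, cv2
from cell import r, camera, camera_info, workorder
def grab(n,f):
    i=camera_info(n); p,d=camera(n); cv2.imwrite(f'pics/{f}.png',p[:,:,::-1]); np.savez(f'pics/{f}.npz',p=p,d=d,**{k:np.array(v) for k,v in i.items()}); return p,d,i
def load(f):
    z=np.load(f'pics/{f}.npz'); return z['p'],z['d'],z
def foc(i,h=420): return h/2/np.tan(np.radians(float(i['vfov']))/2)
def w(i,d,u,v,z=None):
    f=foc(i); ray=np.array([(u-i['cx'])/f,(v-i['cy'])/f,1.]); R=np.array(i['R']);t=np.array(i['t'])
    if z is None: return R.T@(ray*d[int(v),int(u)]-t)
    o=-R.T@t; k=R.T@ray; return o+k*(z-o[2])/k[2]
def cloud(i,d):
    f=foc(i); v,u=np.mgrid[0:d.shape[0],0:d.shape[1]]
    c=np.stack([(u-i['cx'])/f*d,(v-i['cy'])/f*d,d],-1)
    return (c-np.array(i['t']))@np.array(i['R'])
def proj(i,X):
    c=np.array(i['R'])@np.array(X)+np.array(i['t']); f=foc(i); return c[:2]/c[2]*f+[float(i['cx']),float(i['cy'])]
E
python3 - <<'E'
from h import *
a,_,i=grab('top','top1'); b,_,j=grab('side','side1')
print(i,j,r.observe())
cv2.imwrite('pics/topb.png',cv2.resize(a[:,:,::-1],(800,600))); cv2.imwrite('pics/sideb.png',cv2.resize(b[:,:,::-1],(800,600)))
E
```

```text
{'vfov': 52.63716643110819, 'cx': 280.0197648667233, 'cy': 201.15684355069055, 'R': array([[-0.00232426, -0.99997676,  0.00640909],
       [-0.99442027,  0.00163531, -0.10547817],
       [ 0.10546524, -0.00661849, -0.99440097]]), 't': array([-0.10063193,  0.5945799 ,  1.19005551])} {'vfov': 46.891895418568865, 'cx': 284.521106543204, 'cy': 209.06965075260285, 'R': array([[ 0.79872318, -0.60132437, -0.02122005],
       [-0.35210232, -0.43850841, -0.82688229],
       [ 0.4879193 ,  0.66792168, -0.56197454]]), 't': array([-0.52370997,  0.28705621,  1.08894866])} {'time_s': 0.1, 'q': array([ 1.11488981e+00,  1.58982024e-01,  1.59808902e+00,  2.68652105e-05,
        1.38622684e+00, -2.10099208e-01]), 'dq': array([ 1.86324334e-05, -3.83399451e-04, -3.07629710e-03, -5.06004993e-04,
        1.54334459e-03, -6.04555740e-05]), 'tau': array([-1.60740769e-04, -3.86505353e+01, -3.22956777e+01,  7.03392131e-02,
        3.39474448e-02, -2.47979472e-06]), 'position': array([0.13966734, 0.55717468, 0.20122832]), 'tcp_rot': array([-3.13993043e+00, -3.81455692e-04,  2.89578007e+00]), 'wrist_force': array([-0.29495046, -0.39296545, -0.38715801]), 'wrist_torque': array([ 0.03119622, -0.050435  , -0.03447474]), 'finger_force': 0.0, 'gripper_width': 0.9980818522204531}
```

View pics/topb.png

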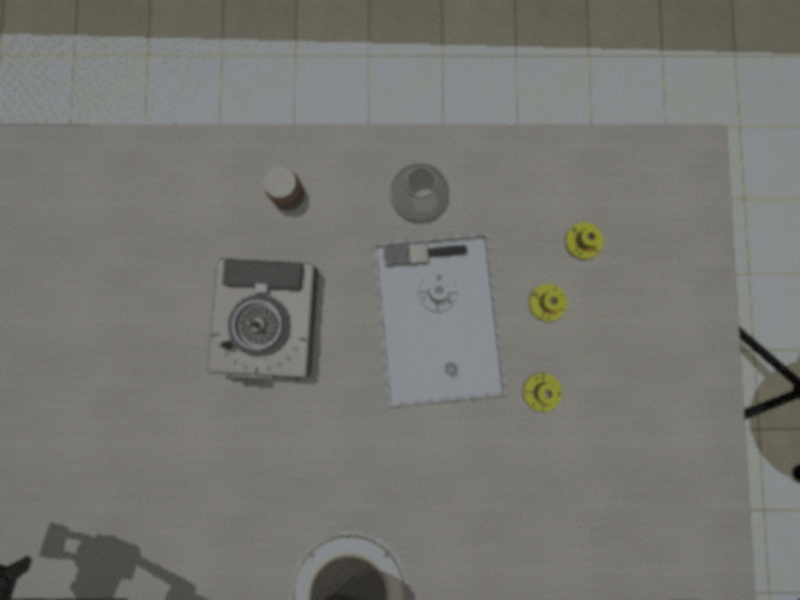

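View pics/sideb.png

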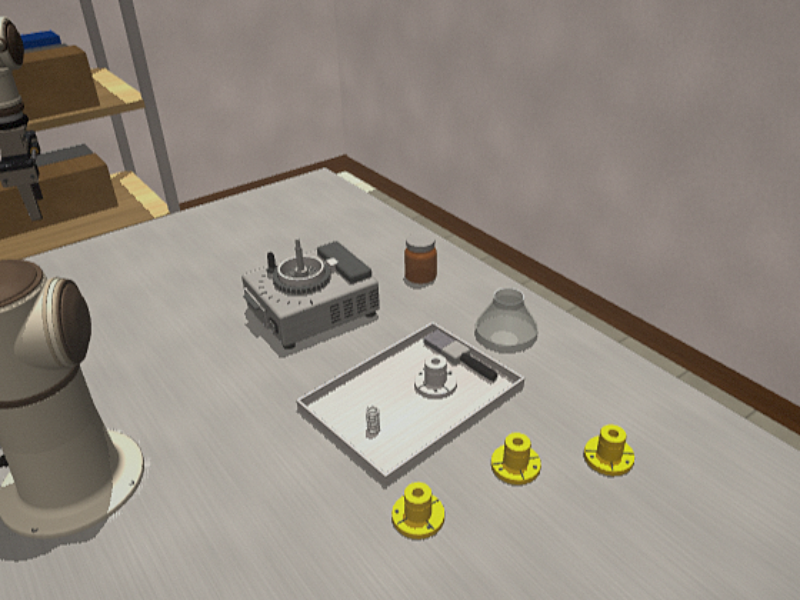

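The top picture shows the mill at (258,322), the spring at (451,369), and four burr shapes. Three are yellow: (585,241), (548,302) and (543,392). The fourth is bare aluminium in the pan at (438,290) and is the one meant. The side picture agrees: aluminium burr at (436,375), spring at (372,420), ring post at (271,262). Next I measure these in enlarged crops.

Run:
```python
from h import *
a,d,i=load('top1'); b,e,j=load('side1')
cr=lambda p,x,y,W,H,k:cv2.resize(p[y:y+H,x:x+W,::-1],None,fx=k,fy=k,interpolation=cv2.INTER_CUBIC)
m=np.zeros((600,800,3),np.uint8)
def norm(x): return np.clip(x.astype(float)*1.4,0,255).astype(np.uint8)
m[:300,:400]=norm(cr(a,140,180,100,75,4)); m[:300,400:]=norm(cr(a,260,190,100,75,4))
m[300:,:400]=cr(b,165,160,100,75,4); m[300:,400:]=cr(b,240,240,100,75,4)
cv2.imwrite('pics/m1.png',m)
for n,(dd,ii) in {'top':(d,i),'side':(e,j)}.items():
    c=cloud(ii,dd); c=c[dd>0]
    print(n,len(c),'bench z',np.median(c[(abs(c[:,2])<.03),2]))
    for nm,cx,cy,zl,zh,rad in [('spindle',0,0,.15,.2,0)]:
        q=c[(c[:,2]>.14)&(c[:,2]<.19)&(c[:,0]>.3)&(c[:,0]<.7)]; print('high pts',len(q)); 
        if len(q)>0: print(np.round(q[::max(1,len(q)//15)],3))
for n,u,v,z in [('burrtop',438,289,.058),('springtop',451,368,.048),('spind',255,323,.18),('chamber',258,322,.115)]:
    u*=.7;v*=.7; print('top',n,w(i,d,u,v),w(i,d,u,v,z))
for n,u,v,z in [('burrtop',436,361,.058),('springtop',373,408,.048),('spind',298,240,.18),('post',271,254,.137)]:
    u*=.7;v*=.7; print('side',n,w(j,e,u,v),w(j,e,u,v,z))
```

```text
top 234319 bench z 0.00047180025375055554
high pts 30
[[0.522 0.167 0.162]
 [0.519 0.167 0.183]
 [0.519 0.164 0.175]
 [0.52  0.162 0.162]
 [0.517 0.168 0.178]
 [0.516 0.162 0.181]
 [0.517 0.162 0.163]
 [0.518 0.159 0.151]
 [0.514 0.165 0.182]
 [0.514 0.161 0.174]
 [0.515 0.16  0.158]
 [0.512 0.171 0.157]
 [0.512 0.164 0.162]
 [0.513 0.161 0.155]
 [0.51  0.166 0.145]]
side 234259 bench z 0.00024370495620654344
high pts 1571
[[0.67  2.227 0.188]
 [0.656 2.231 0.156]
 [0.615 1.665 0.165]
 [0.567 1.498 0.178]
 [0.526 1.441 0.176]
 [0.597 1.311 0.179]
 [0.508 1.324 0.176]
 [0.581 1.2   0.183]
 [0.475 1.258 0.178]
 [0.436 1.25  0.18 ]
 [0.589 1.204 0.154]
 [0.482 1.224 0.164]
 [0.416 1.218 0.172]
 [0.432 1.211 0.161]
 [0.306 1.218 0.172]
 [0.509 0.164 0.146]]
top burrtop [ 0.59437581 -0.18062399 -0.00147051] [ 0.58823653 -0.17648379  0.058     ]
top springtop [ 0.43223253 -0.20549384  0.00118539] [ 0.4334836  -0.20129303  0.048     ]
top spind [0.51719728 0.15880712 0.15870644] [0.51618592 0.15386494 0.18      ]
top chamber [0.52062649 0.16111763 0.12511132] [0.52112327 0.16341498 0.115     ]
side burrtop [ 0.59353721 -0.17205437  0.05108977] [ 0.58822159 -0.17858886  0.058     ]
side springtop [ 0.43945694 -0.19655686  0.04507244] [ 0.43779076 -0.19921379  0.048     ]
side spind [0.5191754  0.16521264 0.17724868] [0.51696455 0.16071041 0.18      ]
side post [0.48256786 0.21992311 0.13406109] [0.4805039  0.21518054 0.137     ]
```

View pics/m1.png

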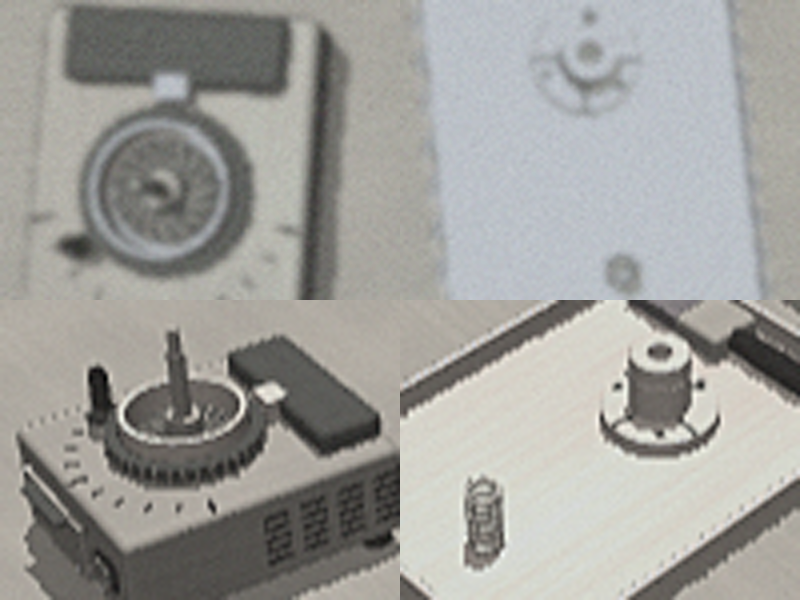

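The crops confirm the aluminium burr with bore (top crop 590,52; side crop 660,352) and the upright spring. The spindle is at about (.517,.162) and the post about (.482,.218), which lies near the low notches. Moving over the spring now.

{"method": "apply_moves", "body": {
  "motion": [
    [1, -0.157, -0.2207, 0, 0, 0, 0],
    [1, -0.157, -0.2207, 0, 0, 0, 0],
    [1, -0.157, -0.2207, 0, 0, 0, 0],
    [1, -0.157, -0.2207, 0, 0, 0, 0],
    [1, -0.157, -0.2207, 0, 0, 0, 0],
    [1, -0.157, -0.2207, 0, 0, 0, 0],
    [1, -0.157, -0.2207, 0, 0, 0, 0]
  ]
}}

```text
time_s: 0.68
position: [0.2389, 0.3023, 0.2015]
tcp_rot: [-3.14, 0.0, 2.894]
wrist_force: [0.8, -0.1, -0.4]
gripper_width: 1.0
finger_force: 0.0
```

{"method": "apply_moves", "body": {
  "motion": [
    [1, -0.157, -0.2207, 0, 0, 0, 0],
    [1, -0.157, -0.2207, 0, 0, 0, 0],
    [1, -0.157, -0.2207, 0, 0, 0, 0],
    [1, -0.157, -0.2207, 0, 0, 0, 0],
    [1, -0.157, -0.2207, 0, 0, 0, 0],
    [1, -0.157, -0.2207, 0, 0, 0, 0],
    [1, -0.157, -0.2207, 0, 0, 0, 0]
  ]
}}

```text
time_s: 1.27
position: [0.3378, 0.0495, 0.2021]
tcp_rot: [-3.14, 0.001, 2.892]
wrist_force: [-0.7, 0.3, 0.0]
gripper_width: 1.0
finger_force: 0.0
```

{"method": "apply_moves", "body": {
  "motion": [
    [1, -0.157, -0.2207, 0, 0, 0, -14],
    [1, -0.157, -0.2207, 0, 0, 0, -14],
    [1, -0.157, -0.2207, 0, 0, 0, -14],
    [1, -0.157, -0.2207, 0, 0, 0, -14],
    [1, -0.157, -0.2207, 0, 0, 0, -14],
    [1, -0.157, -0.2207, 0, 0, 0, -14],
    [1, -0.157, -0.2207, 0, 0, 0, -14],
    [1, -0.157, -0.2207, 0, 0, 0, -14]
  ]
}}

```text
time_s: 1.93
position: [0.4364, -0.2043, 0.2011]
tcp_rot: [-3.14, -0.001, 3.135]
wrist_force: [0.0, -0.6, -0.9]
gripper_width: 1.004
finger_force: 0.0
```

Run:
```python
from h import *
s=r.observe();print(s['time_s'],s['position'],s['tcp_rot'],s['q'])
a,d,i=grab('wrist','w1'); print(i['vfov'],i['cx'],i['cy'],-np.array(i['R']).T@i['t'])
cv2.imwrite('pics/w1b.png',cv2.resize(a[:,:,::-1],(800,600)))
c=cloud(i,d)[d>0]
for nm,z0,z1 in [('spring',.03,.06),('low',.01,.03)]:
    q=c[(c[:,2]>z0)&(c[:,2]<z1)&(np.hypot(c[:,0]-.436,c[:,1]+.2)<.035)]
    print(nm,len(q),q.min(0),q.max(0),np.median(q,0)) if len(q) else print(nm,0)
print(proj(i,[.436,-.2,.048]),proj(i,[.588,-.177,.058]))
```

```text
1.9333 [ 0.4363898  -0.20430029  0.20114415] [-3.14046889e+00 -8.00977592e-04  3.13549913e+00] [-6.88342897e-01 -8.69105259e-02  1.85095554e+00 -1.40341168e-03
  1.37746093e+00 -2.25277657e+00]
67.55624574203169 278.35850974918077 214.0855467077308 [ 0.352741   -0.20290249  0.38451647]
spring 234 [ 0.42421822 -0.21176361  0.03001149] [ 0.44487689 -0.19044224  0.04992838] [ 0.43347044 -0.20122822  0.0474044 ]
low 115 [ 0.42408311 -0.21122514  0.01055199] [ 0.4447056  -0.19014993  0.02959025] [ 0.43960502 -0.20053232  0.01977646]
[281.65145665 196.29955494] [301.05186998 319.86203352]
```

View pics/w1b.png

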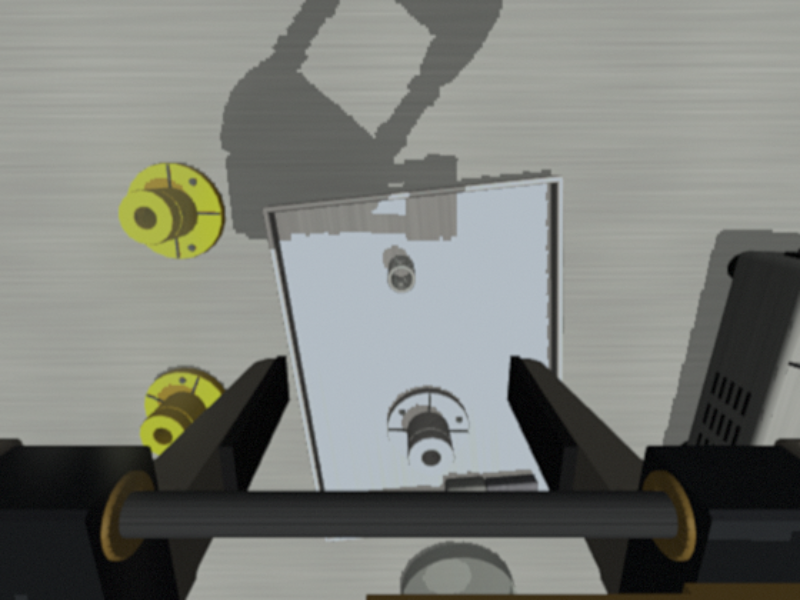

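The wrist picture shows the spring top at (401,276) and the burr top at (431,457), which matches the earlier estimates: spring (.4345,-.201), burr (.588,-.177). Descending and gripping the spring.

{"method": "apply_moves", "body": {
  "motion": [
    [0.6, 0.002, 0.003, 0.08, 0, 0, 0],
    [0.6, 0.002, 0.003, 0.171, 0, 0, 0],
    [0.6, 0.002, 0.003, 0.171, 0, 0, 0],
    [0.6, 0.002, 0.003, 0.171, 0, 0, 0],
    [0.6, 0.002, 0.003, 0.171, 0, 0, 0],
    [0.6, 0.002, 0.003, 0.171, 0, 0, 0],
    [0.6, 0.002, 0.003, 0.171, 0, 0, 0]
  ]
}}

```text
time_s: 2.57
position: [0.4347, -0.1963, 0.033]
tcp_rot: [-3.14, 0.002, 3.141]
wrist_force: [-0.2, -1.1, 0.5]
gripper_width: 0.601
finger_force: 0.0
```

{"method": "apply_moves", "body": {
  "motion": [
    [0, 0, 0, 0, 0, 0, 0],
    [0, 0, 0, 0, 0, 0, 0],
    [0, 0, 0, 0, 0, 0, 0],
    [0, 0, 0, 0, 0, 0, 0],
    [0, 0, 0, 0, 0, 0, 0],
    [0, 0, 0, 0, 0, 0, 0]
  ]
}}

```text
time_s: 3.07
position: [0.4339, -0.1963, 0.0315]
tcp_rot: [-3.141, 0.0, 3.14]
wrist_force: [-0.2, 0.5, -0.6]
gripper_width: 0.21
finger_force: 30.0
```

{"method": "apply_moves", "body": {
  "motion": [
    [0, 0, 0, -0.04, 0, 0, 0],
    [0, 0, 0, -0.1, 0, 0, 0],
    [0, 0, 0, -0.15, 0, 0, 0],
    [0, 0, 0, -0.2, 0, 0, 0],
    [0, 0, 0, -0.23, 0, 0, 0],
    [0, 0, 0, -0.23, 0, 0, 0],
    [0, 0, 0, -0.23, 0, 0, 0],
    [0, 0, 0, -0.23, 0, 0, 0]
  ]
}}

```text
time_s: 3.73
position: [0.4342, -0.1966, 0.2622]
tcp_rot: [-3.14, 0.002, 3.14]
wrist_force: [0.0, -0.5, -2.1]
gripper_width: 0.21
finger_force: 30.0
```

Run:
```python
from h import *
s=r.observe();print(s['time_s'],s['position'],s['tcp_rot'],s['q'],s['gripper_width'])
a,d,i=grab('wrist','w2'); b,e,j=grab('side','s2')
P=s['position']
u,v=proj(i,P).astype(int); u2,v2=proj(j,P).astype(int); print(u,v,u2,v2)
cr=lambda p,x,y,W,H,k:cv2.resize(p[y:y+H,x:x+W,::-1],None,fx=k,fy=k,interpolation=cv2.INTER_CUBIC)
cv2.imwrite('pics/m2.png',np.hstack([cr(a,u-50,v-75,100,150,4),cr(b,u2-50,v2-75,100,150,4)]))
for n,ii,dd in (('w',i,d),('s',j,e)):
    c=cloud(ii,dd)[dd>0]-P; q=c[(abs(c[:,0])<.03)&(abs(c[:,1])<.013)&(c[:,2]<-.013)&(c[:,2]>-.06)]
    print(n,len(q),q.min(0),q.max(0))
    for z0 in (-.035,-.03,-.025,-.02): 
        k=q[(abs(q[:,2]-z0)<.0025)]; print(z0,len(k),k.min(0) if len(k) else '',k.max(0) if len(k) else '')
```

```text
3.7333 [ 0.43421116 -0.1965537   0.26220974] [-3.13986334e+00  2.17357849e-03  3.14011539e+00] [-6.79374062e-01 -1.41127443e-01  1.78030813e+00  1.62644961e-05
  1.49963444e+00 -2.24869237e+00] 0.21002233835940612
277 254 254 210
w 241 [-0.01004133 -0.01293626 -0.02833991] [ 0.011329    0.0060682  -0.01303558]
-0.035 0  
-0.03 1 [-0.00712636  0.00119803 -0.02833991] [-0.00712636  0.00119803 -0.02833991]
-0.025 98 [-0.01004133 -0.01293    -0.02748559] [-0.00295447  0.00477645 -0.022525  ]
-0.02 45 [-0.00952391 -0.01276513 -0.02244787] [ 0.011329    0.0060682  -0.01757803]
s 47 [-0.01314016 -0.01289898 -0.03009019] [ 0.00900925  0.00669163 -0.01337291]
-0.035 0  
-0.03 8 [-0.01194772 -0.01285084 -0.03009019] [ 0.00455801  0.00215014 -0.02825852]
-0.025 13 [-0.01301366 -0.01139377 -0.02711568] [ 0.00900925  0.00307332 -0.0227528 ]
-0.02 12 [-0.01314016 -0.01289898 -0.02169844] [ 0.0049894   0.00394373 -0.01773319]
```

View pics/m2.png

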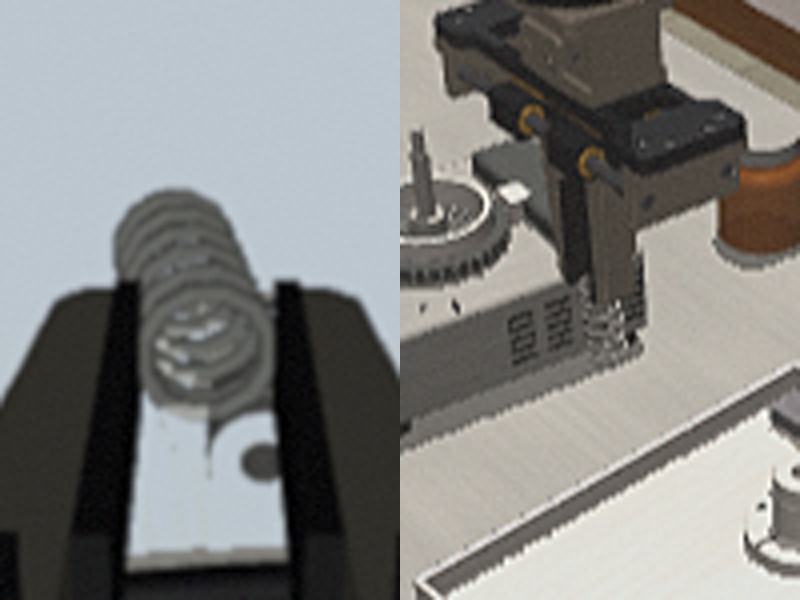

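Run:
```python
from h import *
a,d,i=load('w2'); P=np.array([.43421,-.19655,.26221])
print('crop origin',277-50,254-75)
for dz in (.0165,-.0285): print(dz,(proj(i,P+[0,0,dz])-[227,179])*4, foc(i)/ (np.array(i['R'])@(P+[0,0,dz])+i['t'])[2]*4/1000)
for u,v,dz in [(207,350,.0165),(175,250,-.0285)]: print(w(i,None,227+u/4,179+v/4,P[2]+dz)-P)
# spring pixels: depth profile of wire points
c=cloud(i,d)-P
m=(d>0)&(abs(c[...,0])<.03)&(abs(c[...,1])<.02)&(c[...,2]<.03)&(c[...,2]>-.05)
g=a.astype(int).sum(-1)
for z0 in np.arange(-.03,.022,.005):
    q=c[m&(abs(c[...,2]-z0)<.0025)]
    if len(q): print(round(z0,3),len(q),q.min(0)[:2],q.max(0)[:2],np.median(q,0)[:2])
```

```text
crop origin 227 179
0.0165 [200.11518948 350.57013807] 6.82056894409507
-0.0285 [201.43181593 236.76663373] 5.530165854115817
[-9.14264742e-05  1.00952683e-03  1.65000000e-02]
[ 0.00257151 -0.00480231 -0.0285    ]
-0.03 1 [-0.0071252   0.00119432] [-0.0071252   0.00119432] [-0.0071252   0.00119432]
-0.025 110 [-0.01004017 -0.01594377] [-0.00062372  0.00477275] [-0.00759442 -0.00722649]
-0.02 62 [-0.00952276 -0.01503454] [0.01133016 0.00606449] [-0.00446531 -0.00055359]
-0.015 123 [-0.00999129 -0.01374414] [0.01067512 0.00526022] [-0.00670262 -0.00690672]
-0.01 127 [-0.01018873 -0.00861426] [0.01109893 0.00651452] [-0.00652674 -0.00020069]
-0.005 183 [-0.00945448 -0.01259421] [0.01160885 0.00892677] [ 0.00674526 -0.00279141]
0.0 121 [-0.01030033 -0.01006771] [0.00977154 0.00692941] [-0.00805764 -0.00195329]
0.005 198 [-0.00988776 -0.00941988] [0.01191634 0.00987481] [0.00716611 0.00270587]
0.01 139 [-0.0103742  -0.01242861] [0.00996901 0.01064898] [-0.00766115 -0.00249973]
0.015 493 [-0.01060293 -0.01968177] [0.01107711 0.01982874] [-0.00416177  0.00411717]
0.02 294 [-0.01044921 -0.01983618] [0.01087936 0.01983933] [-0.00844772 -0.00687654]
```

The wrist crop shows the spring's top at (207,350), where it belongs, but its lower end at (175,250). So it leans about 8° towards -y. I'll tilt the tool to cancel that while moving over the mill, then look again.

{"method": "apply_moves", "body": {
  "motion": [
    [0, -0.06, 0.26, 0, 0, 0, 0],
    [0, -0.06, 0.26, 0, 0, 0, 0],
    [0, -0.06, 0.26, 0, 0, 0, 0],
    [0, -0.06, 0.26, 0, 0, 0, 0],
    [0, -0.06, 0.26, 0, 0, 0, 0],
    [0, -0.06, 0.26, 0, 0, 0, 0],
    [0, -0.06, 0.26, 0, 0, 0, 0]
  ]
}}

```text
time_s: 4.42
position: [0.4928, 0.0684, 0.2583]
tcp_rot: [3.139, -0.005, -3.139]
wrist_force: [0.1, 0.1, -0.5]
gripper_width: 0.209
finger_force: 30.0
```

{"method": "apply_moves", "body": {
  "motion": [
    [0, -0.023, 0.099, 0, -4, 0, 0],
    [0, -0.023, 0.099, 0, -8, 0, 0],
    [0, -0.023, 0.099, 0, -8, 0, 0],
    [0, -0.023, 0.099, 0, -8, 0, 0],
    [0, -0.023, 0.099, 0, -8, 0, 0],
    [0, -0.023, 0.099, 0, -8, 0, 0],
    [0, -0.023, 0.099, 0, -8, 0, 0]
  ]
}}

```text
time_s: 5.0
position: [0.5167, 0.1618, 0.2603]
tcp_rot: [3.003, -0.001, 3.139]
wrist_force: [-0.2, 1.3, -0.4]
gripper_width: 0.213
finger_force: 30.0
```

Run:
```python
from h import *
s=r.observe();print(s['time_s'],s['position'],s['tcp_rot'],s['gripper_width'])
a,d,i=grab('wrist','w3'); b,e,j=grab('side','s3'); P=s['position']
cr=lambda p,x,y,W,H,k:cv2.resize(p[y:y+H,x:x+W,::-1],None,fx=k,fy=k,interpolation=cv2.INTER_CUBIC)
u,v=proj(i,P+[0,0,-.03]).astype(int); x,y=proj(j,P+[0,0,-.05]).astype(int); print(u,v,x,y)
cv2.imwrite('pics/m3.png',np.hstack([cr(a,u-67,v-100,133,200,3),cr(b,x-67,y-100,133,200,3)]))
c=cloud(i,d)-P; m=(d>0)&(abs(c[...,0])<.03)&(abs(c[...,1])<.018)
for z0 in np.arange(-.03,.022,.005):
    q=c[m&(abs(c[...,2]-z0)<.0025)]
    if len(q): print(round(z0,3),len(q),q.min(0)[:2],q.max(0)[:2])
for n,ii,dd in (('w',i,d),('s',j,e)):
    c=cloud(ii,dd)[dd>0]; q=c[(abs(c[:,2]-.115)<.0025)&(np.hypot(c[:,0]-.517,c[:,1]-.162)<.055)&(np.hypot(c[:,0]-.517,c[:,1]-.162)>.035)]
    A=np.c_[2*q[:,:2],np.ones(len(q))]; k=np.linalg.lstsq(A,(q[:,:2]**2).sum(1),rcond=None)[0]; print(n,'rim',len(q),k[:2],np.sqrt(k[2]+k[0]**2+k[1]**2))
    q=c[(c[:,2]>.145)&(c[:,2]<.182)&(np.hypot(c[:,0]-.517,c[:,1]-.162)<.015)]; print('spindle',len(q),q.min(0),q.max(0))
    q=c[(c[:,2]>.115)&(c[:,2]<.14)&(np.hypot(c[:,0]-.482,c[:,1]-.218)<.02)]; print('post',len(q),np.median(q,0) if len(q) else'')
```

```text
5.0 [0.51672218 0.16179793 0.26027862] [ 3.00256787e+00 -1.47806696e-03  3.13909871e+00] 0.21341242604927563
271 237 207 158
-0.03 3 [-0.00643199 -0.01061381] [-0.00250424  0.00886682]
-0.025 129 [-0.01014437 -0.01229607] [0.00277438 0.00930641]
-0.02 49 [-0.0099237  -0.01186456] [0.0114534 0.0090587]
-0.015 126 [-0.01004518 -0.0122339 ] [0.01143227 0.00653982]
-0.01 145 [-0.01024696 -0.01147455] [0.01090469 0.00884301]
-0.005 144 [-0.0100772  -0.01214815] [0.01169589 0.00949943]
0.0 151 [-0.0102908  -0.01010253] [0.00795477 0.00855241]
0.005 162 [-0.00958138 -0.00892833] [0.01148047 0.00919826]
0.01 179 [-0.01061942 -0.01750916] [0.00981453 0.00697809]
0.015 556 [-0.01070414 -0.01773181] [0.01167038 0.01696408]
0.02 171 [-0.01043445 -0.01797073] [0.00996846 0.01786287]
w rim 1048 [0.5186436 0.1681917] 0.04360508957778065
spindle 223 [0.51273414 0.16212598 0.14517421] [0.5238923  0.1743607  0.18184511]
post 235 [0.48165891 0.21905001 0.13149556]
s rim 109 [0.51647341 0.16528296] 0.0437791327611467
spindle 43 [0.51106196 0.15758909 0.1453176 ] [0.52238744 0.16963055 0.18022238]
post 40 [0.47875436 0.21713474 0.12669472]
```

View pics/m3.png

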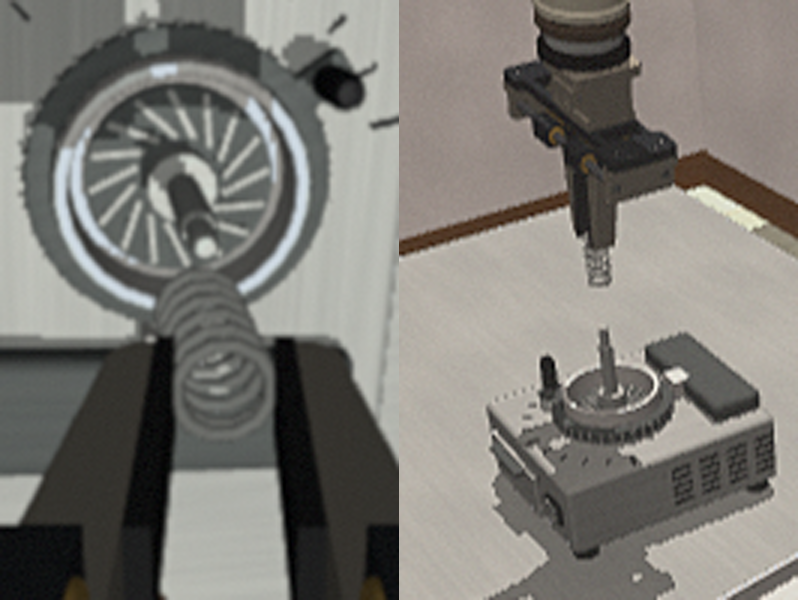

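The picture shows the spring above and in front of the spindle nose (wrist crop 205,245), now leaning only about 2.5°. In the wrist frame the spindle and rim centre is (.5185,.1682). I'll correct the position and remaining tilt and come down to just above the nose.

{"method": "apply_moves", "body": {
  "motion": [
    [0, -0.0013, 0.0014, 0.02, -2.5, 0, 0],
    [0, -0.0013, 0.0014, 0.0386, -2.5, 0, 0],
    [0, -0.0013, 0.0014, 0.0386, -2.5, 0, 0],
    [0, -0.0013, 0.0014, 0.0386, -2.5, 0, 0],
    [0, -0.0013, 0.0014, 0.0386, -2.5, 0, 0]
  ]
}}

```text
time_s: 5.52
position: [0.519, 0.1692, 0.2242]
tcp_rot: [2.958, 0.001, 3.14]
wrist_force: [1.1, -0.4, -0.2]
gripper_width: 0.209
finger_force: 30.0
```

```bash
cat > chk.py <<'E'
from h import *
import sys
s=r.observe();print(s['time_s'],s['position'],s['tcp_rot'],s['gripper_width'],s['wrist_force']); P=s['position']
for n in ('wrist','side'):
    a,d,i=grab(n,n+sys.argv[1])
    c=cloud(i,d); c=c[d>0]; cp=c-P
    for z0 in np.arange(-.03,.011,.01):
        q=cp[(abs(cp[:,0])<.018)&(abs(cp[:,1])<.016)&(abs(cp[:,2]-z0)<.005)]
        if len(q)>5: q=q+P; print(n,round(z0,3),len(q),np.round(q.min(0)[:2],4),np.round(q.max(0)[:2],4),'mid',np.round((q.min(0)+q.max(0))[:2]/2,4))
    h=np.hypot(c[:,0]-.5175,c[:,1]-.167)
    q=c[(abs(c[:,2]-.115)<.0025)&(h<.055)&(h>.035)]
    A=np.c_[2*q[:,:2],np.ones(len(q))]; k=np.linalg.lstsq(A,(q[:,:2]**2).sum(1),rcond=None)[0]; print(n,'rim',len(q),k[:2],np.sqrt(k[2]+k[0]**2+k[1]**2))
    q=c[(c[:,2]>.13)&(c[:,2]<min(.178,P[2]-.035))&(h<.015)]; 
    if len(q): print('spindle',len(q),q.min(0),q.max(0))
E
python3 chk.py 4
```

```text
5.5167 [0.5189985  0.16924665 0.22421834] [2.95848226e+00 1.43987102e-03 3.13977369e+00] 0.2094394430337647 [ 1.05724147 -0.3880279  -0.19431754]
wrist -0.03 89 [0.5093 0.1582] [0.5226 0.18  ] mid [0.516  0.1691]
wrist -0.02 183 [0.5087 0.1578] [0.53   0.1791] mid [0.5194 0.1684]
wrist -0.01 237 [0.5088 0.1575] [0.5307 0.1788] mid [0.5197 0.1681]
wrist 0.0 324 [0.5088 0.1593] [0.5307 0.179 ] mid [0.5197 0.1692]
wrist 0.01 342 [0.5086 0.1533] [0.5298 0.1804] mid [0.5192 0.1668]
wrist rim 1334 [0.51848345 0.16816457] 0.04353027512789593
spindle 294 [0.51244036 0.16203191 0.13024873] [0.52335059 0.17400227 0.17798926]
side -0.03 10 [0.5083 0.1574] [0.5271 0.1776] mid [0.5177 0.1675]
side -0.02 19 [0.5084 0.1561] [0.5289 0.1779] mid [0.5187 0.167 ]
side -0.01 17 [0.5058 0.1571] [0.5272 0.1744] mid [0.5165 0.1657]
side 0.0 16 [0.5084 0.155 ] [0.5282 0.1757] mid [0.5183 0.1653]
side 0.01 7 [0.5077 0.1625] [0.5142 0.1755] mid [0.511 0.169]
side rim 105 [0.51652836 0.16544223] 0.043482847209946024
spindle 60 [0.50895031 0.15792823 0.13053258] [0.52281614 0.17123407 0.17797863]
```

{"method": "apply_moves", "body": {
  "motion": [
    [0, 0.0013, -0.002, 0.005, 0, 0, 0],
    [0, 0.0013, -0.0045, 0.02, 0, 0, 0],
    [0, 0.0013, -0.007, 0.0333, 0, 0, 0],
    [0, 0.0013, -0.007, 0.0333, 0, 0, 0],
    [0, 0.0013, -0.007, 0.0333, 0, 0, 0]
  ]
}}

```text
time_s: 6.03
position: [0.5168, 0.1687, 0.1888]
tcp_rot: [2.958, -0.001, 3.14]
wrist_force: [-0.2, -0.3, -0.5]
gripper_width: 0.208
finger_force: 30.0
```

```bash
python3 chk.py 5
```

```text
6.0333 [0.51679184 0.16873073 0.18879525] [ 2.95833469e+00 -1.09092029e-03  3.14023340e+00] 0.2078432669817202 [-0.23053874 -0.32181334 -0.52778909]
wrist -0.03 95 [0.5068 0.1576] [0.52   0.1791] mid [0.5134 0.1684]
wrist -0.02 177 [0.5068 0.1572] [0.5282 0.1785] mid [0.5175 0.1678]
wrist -0.01 250 [0.5066 0.157 ] [0.5284 0.1783] mid [0.5175 0.1676]
wrist 0.0 318 [0.5064 0.1586] [0.5285 0.1778] mid [0.5175 0.1682]
wrist 0.01 338 [0.5066 0.153 ] [0.5276 0.1776] mid [0.5171 0.1653]
wrist rim 1495 [0.51838256 0.16808553] 0.04350040094936141
spindle 96 [0.5126649  0.16203206 0.13016362] [0.519172   0.17344851 0.14612554]
side -0.03 13 [0.5077 0.1575] [0.5204 0.1743] mid [0.5141 0.1659]
side -0.02 20 [0.5058 0.1558] [0.5237 0.1723] mid [0.5147 0.164 ]
side -0.01 24 [0.506  0.1531] [0.5256 0.1743] mid [0.5158 0.1637]
side 0.0 10 [0.5061 0.1561] [0.5229 0.169 ] mid [0.5145 0.1625]
side 0.01 7 [0.5042 0.1558] [0.5102 0.1719] mid [0.5072 0.1638]
side rim 102 [0.51694268 0.16576195] 0.04400956437699188
spindle 35 [0.50961648 0.1559215  0.13154962] [0.52315174 0.16945569 0.15375916]
```

{"method": "apply_moves", "body": {
  "motion": [
    [0, -0.0009, -0.001, 0.004, 0, 0, 0],
    [0, -0.0009, -0.0022, 0.012, 0, 0, 0],
    [0, -0.0009, -0.0044, 0.024, 0, 0, 0],
    [0, -0.0009, -0.0065, 0.036, 0, 0, 0],
    [0, -0.0009, -0.0087, 0.047, 0, 0, 0],
    [0, -0.0009, -0.0087, 0.047, 0, 0, 0],
    [0, -0.0009, -0.0087, 0.047, 0, 0, 0]
  ]
}}

```text
time_s: 6.72
position: [0.5174, 0.1689, 0.1401]
tcp_rot: [2.958, -0.002, 3.14]
wrist_force: [0.0, 0.6, 0.7]
gripper_width: 0.213
finger_force: 30.0
```

```bash
python3 chk.py 6
```

```text
6.7167 [0.51735032 0.16886523 0.1400809 ] [ 2.95805393e+00 -2.25249855e-03  3.14016160e+00] 0.2134487040816173 [0.00347129 0.57424839 0.69744383]
wrist -0.03 306 [0.5062 0.1554] [0.5258 0.1803] mid [0.516  0.1678]
wrist -0.02 181 [0.5071 0.1573] [0.5186 0.1785] mid [0.5129 0.1679]
wrist -0.01 156 [0.5069 0.157 ] [0.5282 0.1782] mid [0.5175 0.1676]
wrist 0.0 172 [0.507  0.1587] [0.5283 0.1778] mid [0.5176 0.1682]
wrist 0.01 324 [0.5068 0.1529] [0.5265 0.1799] mid [0.5167 0.1664]
wrist rim 2101 [0.51834564 0.16802595] 0.04353733588730442
side -0.03 30 [0.5041 0.1536] [0.532  0.1717] mid [0.518  0.1627]
side -0.02 24 [0.5055 0.1555] [0.5262 0.1705] mid [0.5159 0.163 ]
side -0.01 23 [0.5054 0.153 ] [0.5264 0.172 ] mid [0.5159 0.1625]
side 0.0 15 [0.5076 0.1541] [0.5226 0.1731] mid [0.5151 0.1636]
side 0.01 11 [0.5046 0.1548] [0.5121 0.1739] mid [0.5084 0.1643]
side rim 103 [0.51627264 0.16539266] 0.04382738258504618
```

{"method": "apply_moves", "body": {
  "motion": [
    [0, 0, -0.0004, 0.002, 0, 0, 0],
    [0, 0, -0.0004, 0.002, 0, 0, 0],
    [0.45, 0, -0.0004, 0.002, 0, 0, 0],
    [0.45, 0, -0.0004, 0.002, 0, 0, 0],
    [0.45, 0, -0.0004, 0.002, 0, 0, 0],
    [0.45, 0, -0.0004, 0.002, 0, 0, 0]
  ]
}}

```text
time_s: 7.32
position: [0.5182, 0.1686, 0.1394]
tcp_rot: [2.958, 0.0, 3.14]
wrist_force: [0.8, -0.6, -0.7]
gripper_width: 0.447
finger_force: 0.0
```

{"method": "apply_moves", "body": {
  "motion": [
    [0.45, 0, 0.003, -0.015, 0, 0, 0],
    [0.45, 0, 0.008, -0.045, 0, 0, 0],
    [0.45, 0, 0.015, -0.08, 0, 0, 0],
    [0.45, 0, 0.022, -0.118, 5, 0, 0],
    [0.45, 0, 0.0255, -0.138, 10.5, 0, 0],
    [0.45, 0, 0.0255, -0.138, 10.5, 0, 0],
    [0.45, 0, 0.0255, -0.138, 10.5, 0, 0]
  ]
}}

```text
time_s: 7.9
position: [0.5187, 0.1698, 0.2811]
tcp_rot: [3.141, 0.003, -3.141]
wrist_force: [0.6, 0.7, -0.4]
gripper_width: 0.45
finger_force: 0.0
```

Run:
```python
from h import *
s=r.observe();print(s['time_s'],s['position'],s['tcp_rot'],s['gripper_width'])
a,d,i=grab('wrist','w7'); b,e,j=grab('side','s7')
X=[.5175,.167,.14]
cr=lambda p,x,y,W,H,k:cv2.resize(p[y:y+H,x:x+W,::-1],None,fx=k,fy=k,interpolation=cv2.INTER_CUBIC)
u,v=proj(i,X).astype(int); x,y=proj(j,X).astype(int); print(u,v,x,y)
cv2.imwrite('pics/m7.png',np.hstack([cr(a,max(u-80,0),max(v-80,0),160,150,3)[:440,:400],cr(b,x-50,y-55,100,110,4)]))
for n,ii,dd in (('w',i,d),('s',j,e)):
    c=cloud(ii,dd)[dd>0]; h=np.hypot(c[:,0]-.5183,c[:,1]-.168)
    q=c[(h<.016)&(c[:,2]>.145)&(c[:,2]<.159)]; print(n,len(q),q.min(0),q.max(0))
```

```text
7.9 [0.51872862 0.16984794 0.28106203] [ 3.1406225   0.00319966 -3.14057752] 0.4499522698378178
274 197 209 179
w 220 [0.50843225 0.15905459 0.14518056] [0.53013907 0.17966355 0.15899453]
s 32 [0.5045779  0.1544662  0.14626573] [0.52688656 0.18038825 0.15897188]
```

View pics/m7.png

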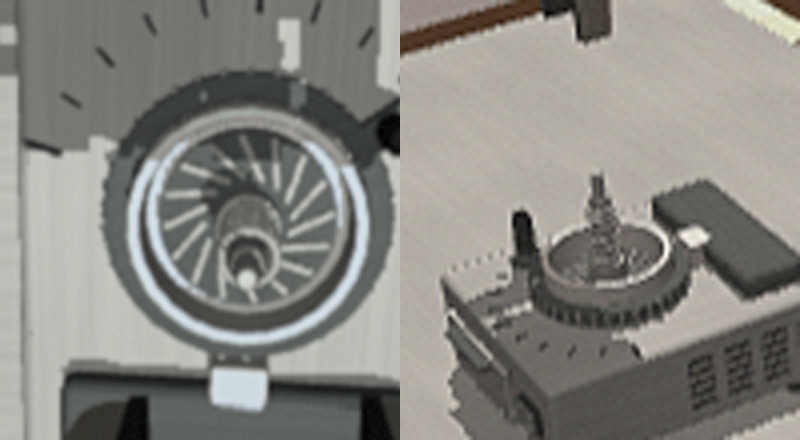

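The spring stands on the hub round the spindle (wrist crop 248,270; side crop 600,235), centred within 1 mm. Going to the burr.

{"method": "apply_moves", "body": {
  "motion": [
    [0.9, -0.06, -0.3, 0.03, 0, 0, 0],
    [0.9, -0.06, -0.3, 0.03, 0, 0, 0],
    [0.9, -0.06, -0.3, 0.03, 0, 0, 0],
    [0.9, -0.06, -0.3, 0.03, 0, 0, 0],
    [0.9, -0.06, -0.3, 0.03, 0, 0, 0],
    [0.9, -0.06, -0.3, 0.03, 0, 0, 0],
    [0.9, -0.06, -0.3, 0.03, 0, 0, 0],
    [0.9, -0.06, -0.3, 0.03, 0, 0, 0]
  ]
}}

```text
time_s: 8.67
position: [0.576, -0.1368, 0.246]
tcp_rot: [3.141, -0.005, 3.134]
wrist_force: [0.0, 0.2, -0.5]
gripper_width: 0.903
finger_force: 0.0
```

{"method": "apply_moves", "body": {
  "motion": [
    [0.9, -0.009, -0.047, 0.1, 0, 0, 0],
    [0.9, -0.009, -0.047, 0.1, 0, 0, 0],
    [0.9, -0.009, -0.047, 0.1, 0, 0, 0],
    [0.9, -0.009, -0.047, 0.1, 0, 0, 0],
    [0.9, -0.009, -0.047, 0.1, 0, 0, 0],
    [0.9, -0.009, -0.047, 0.1, 0, 0, 0]
  ]
}}

```text
time_s: 9.17
position: [0.5869, -0.1781, 0.1508]
tcp_rot: [3.141, 0.001, 3.14]
wrist_force: [0.6, -0.2, 0.3]
gripper_width: 0.905
finger_force: 0.0
```

Run:
```python
from h import *
s=r.observe();print(s['time_s'],s['position'],s['tcp_rot'],s['q'])
a,d,i=grab('wrist','w8')
c=cloud(i,d)[d>0]; h=np.hypot(c[:,0]-.588,c[:,1]+.177)
for z,t in ((.058,.0025),(.04,.012)):
    q=c[(h<.03)&(abs(c[:,2]-z)<t)]; print(z,len(q),q.min(0),q.max(0),(q.min(0)+q.max(0))/2)
q=c[(h<.05)&(abs(c[:,2]-.015)<.003)]; print('disc',len(q),q.min(0),q.max(0))
```

```text
9.1667 [ 0.58691327 -0.17813868  0.15076589] [3.14144665e+00 1.13180523e-03 3.14004067e+00] [-4.91799332e-01  2.96090363e-01  1.53881331e+00  6.85655752e-04
  1.30575929e+00 -2.06122306e+00]
0.058 1161 [ 0.56873306 -0.19613806  0.05569983] [ 0.60797343 -0.15716898  0.06037576] [ 0.58835324 -0.17665352  0.05803779]
0.04 224 [ 0.56863831 -0.19455469  0.02802502] [ 0.59727238 -0.15790912  0.05196223] [ 0.58295534 -0.17623191  0.03999363]
disc 2435 [ 0.54980141 -0.21485688  0.0120055 ] [ 0.6270146  -0.1376409   0.01797574]
```

{"method": "apply_moves", "body": {
  "motion": [
    [0.9, -0.001, 0.0015, 0.03, 0, 0, 0],
    [0.9, -0.001, 0.0015, 0.07, 0, 0, 0],
    [0.9, -0.001, 0.0015, 0.105, 0, 0, 0],
    [0.9, -0.001, 0.0015, 0.118, 0, 0, 0],
    [0.9, -0.001, 0.0015, 0.118, 0, 0, 0],
    [0.9, -0.001, 0.0015, 0.118, 0, 0, 0]
  ]
}}

```text
time_s: 9.72
position: [0.5888, -0.1771, 0.0335]
tcp_rot: [-3.141, 0.002, 3.141]
wrist_force: [0.5, 0.3, -0.1]
gripper_width: 0.9
finger_force: 0.0
```

{"method": "apply_moves", "body": {
  "motion": [
    [0, 0, 0, 0, 0, 0, 0],
    [0, 0, 0, 0, 0, 0, 0],
    [0, 0, 0, 0, 0, 0, 0],
    [0, 0, 0, 0, 0, 0, 0],
    [0, 0, 0, 0, 0, 0, 0],
    [0, 0, 0, 0, 0, 0, 0],
    [0, 0, 0, 0, 0, 0, 0]
  ]
}}

```text
time_s: 10.3
position: [0.5876, -0.1771, 0.0317]
tcp_rot: [-3.141, 0.0, 3.14]
wrist_force: [-0.7, -0.2, 2.6]
gripper_width: 0.422
finger_force: 30.1
```

{"method": "apply_moves", "body": {
  "motion": [
    [0, 0, 0, -0.02, 0, 0, 0],
    [0, 0, 0, -0.06, 0, 0, 0],
    [0, 0, 0, -0.1, 0, 0, 0],
    [0, 0, 0, -0.14, 0, 0, 0],
    [0, 0, 0, -0.18, 0, 0, 0],
    [0, 0, 0, -0.21, 0, 0, 0],
    [0, 0, 0, -0.21, 0, 0, 0]
  ]
}}

```text
time_s: 10.88
position: [0.5909, -0.1786, 0.25]
tcp_rot: [-3.135, 0.012, 3.14]
wrist_force: [0.4, -1.1, -0.4]
gripper_width: 0.417
finger_force: 30.0
```

{"method": "apply_moves", "body": {
  "motion": [
    [0, 0.06, 0.3, 0, 0, 0, 0],
    [0, 0.06, 0.3, 0, 0, 0, 0],
    [0, 0.06, 0.3, 0, 0, 0, 0],
    [0, 0.06, 0.3, 0, 0, 0, 0],
    [0, 0.06, 0.3, 0, 0, 0, 0],
    [0, 0.06, 0.3, 0, 0, 0, 0],
    [0, 0.06, 0.3, 0, 0, 0, 0],
    [0, 0.06, 0.3, 0, 0, 0, 0]
  ]
}}

```text
time_s: 11.55
position: [0.5255, 0.128, 0.2398]
tcp_rot: [3.139, -0.003, -3.139]
wrist_force: [-0.7, -0.2, -2.4]
gripper_width: 0.417
finger_force: 30.0
```

{"method": "apply_moves", "body": {
  "motion": [
    [0, 0.01, 0.046, 0, 0, 0, 0],
    [0, 0.01, 0.046, 0, 0, 0, 0],
    [0, 0.01, 0.046, 0, 0, 0, 0],
    [0, 0.01, 0.046, 0, 0, 0, 0],
    [0, 0.01, 0.046, 0, 0, 0, 0]
  ]
}}

```text
time_s: 11.97
position: [0.518, 0.168, 0.2407]
tcp_rot: [-3.141, -0.001, 3.139]
wrist_force: [0.6, -0.4, -1.2]
gripper_width: 0.419
finger_force: 30.0
```

```bash
cat > chb.py <<'E'
from h import *
import sys
def circ(q):
    A=np.c_[2*q[:,:2],np.ones(len(q))]; k=np.linalg.lstsq(A,(q[:,:2]**2).sum(1),rcond=None)[0]; return np.round([*k[:2],np.sqrt(k[2]+k[0]**2+k[1]**2)],4)
s=r.observe();print(s['time_s'],s['position'],s['tcp_rot'],s['gripper_width'],s['wrist_force']); P=s['position']
top=P[2]-.029+.055
for n in ('wrist','side'):
    a,d,i=grab(n,n+'b'+sys.argv[1]); c=cloud(i,d)[d>0]; h=np.hypot(c[:,0]-P[0],c[:,1]-P[1])
    q=c[(h<.024)&(abs(c[:,2]-top)<.006)&(abs(c[:,1]-P[1])<.0185)]
    if len(q)>20:
        A=np.c_[q[:,:2]-P[:2],np.ones(len(q))]; k=np.linalg.lstsq(A,q[:,2],rcond=None)[0]
        print(n,'top',len(q),'x',q[:,0].min(),q[:,0].max(),'slopes deg',np.degrees(k[:2]),'z',k[2],'exp',top)
    q=c[(h<.042)&(abs(c[:,2]-(P[2]-.017))<.004)&(h>.024)]; 
    if len(q)>20:
        k=np.linalg.lstsq(np.c_[q[:,:2]-P[:2],np.ones(len(q))],q[:,2],rcond=None)[0]
        print(n,'disc',len(q),q.min(0),q.max(0),'slopes',np.degrees(k[:2]))
    h=np.hypot(c[:,0]-.5175,c[:,1]-.167)
    q=c[(abs(c[:,2]-.115)<.0025)&(h<.05)&(h>.037)]; print(n,'rim',len(q),circ(q) if len(q)>10 else '')
E
python3 chb.py 1
```

```text
11.9667 [0.51803565 0.16801602 0.24069739] [-3.14092911e+00 -1.29087503e-03  3.13911199e+00] 0.419488889572934 [ 0.59157444 -0.42093153 -1.20893145]
wrist top 3273 x 0.4989019693818887 0.5386658676695765 slopes deg [ 1.26208091 -0.05141647] z 0.26721802992648724 exp 0.26669739375252205
wrist disc 3307 [0.47994752 0.13036089 0.21978461] [0.52755248 0.20710808 0.22761713] slopes [ 1.13058428 -0.00276394]
wrist rim 725 [0.5186 0.1684 0.0436]
side top 53 x 0.49822122107565414 0.5242222801070842 slopes deg [2.8221817 4.8241222] z 0.2665469483869253 exp 0.26669739375252205
side disc 175 [0.47791672 0.12712114 0.21981376] [0.55601879 0.20725925 0.22764782] slopes [0.39441326 0.90385835]
side rim 113 [0.5167 0.1658 0.0442]
```

The burr hangs centred at (.5188,.1687), against the spindle at (.5186,.1684) in the same frame. Lowering it.

{"method": "apply_moves", "body": {
  "motion": [
    [0, 0.0002, -0.0003, 0.015, 0, 0, 0],
    [0, 0.0002, -0.0003, 0.035, 0, 0, 0],
    [0, 0.0002, -0.0003, 0.05, 0, 0, 0],
    [0, 0.0002, -0.0003, 0.065, 0, 0, 0],
    [0, 0.0002, -0.0003, 0.07, 0, 0, 0],
    [0, 0.0002, -0.0003, 0.07, 0, 0, 0]
  ]
}}

```text
time_s: 12.57
position: [0.517, 0.1679, 0.1699]
tcp_rot: [-3.141, -0.003, 3.139]
wrist_force: [-0.3, 0.4, -2.7]
gripper_width: 0.423
finger_force: 30.0
```

```bash
python3 chb.py 2
```

```text
12.5667 [0.51698473 0.16787307 0.16991319] [-3.14118057 -0.0033969   3.13872727] 0.42255438429003783 [-0.27074032  0.35175085 -2.65261367]
wrist top 3290 x 0.4976622796659199 0.5373478495695186 slopes deg [1.46539244 0.01373727] z 0.1964040771613628 exp 0.19591318643564723
wrist disc 3310 [0.4790406  0.13016305 0.14899655] [0.52674062 0.20732117 0.15675454] slopes [0.92204191 0.11382478]
wrist rim 1125 [0.5187 0.1683 0.0438]
side top 48 x 0.49697466295326226 0.5208777012528102 slopes deg [-0.3655213   5.58858064] z 0.19570824528207295 exp 0.19591318643564723
side disc 184 [0.47716932 0.12653811 0.14904096] [0.55477207 0.20606627 0.15686196] slopes [0.88652094 1.46860642]
side rim 84 [0.5162 0.1649 0.0434]
```

{"method": "apply_moves", "body": {
  "motion": [
    [0, -0.001, 0.0003, 0.006, 0, 1, 0],
    [0, -0.001, 0.0003, 0.015, 0, 1, 0],
    [0, -0.001, 0.0003, 0.023, 0, 1, 0],
    [0, -0.001, 0.0003, 0.03, 0, 1, 0],
    [0, -0.001, 0.0003, 0.03, 0, 1, 0],
    [0, -0.001, 0.0003, 0.03, 0, 1, 0]
  ]
}}

```text
time_s: 13.17
position: [0.5186, 0.1691, 0.141]
tcp_rot: [-3.141, -0.018, 3.14]
wrist_force: [-0.2, -0.9, -2.3]
gripper_width: 0.42
finger_force: 30.0
```

```bash
python3 chb.py 3
```

```text
13.1667 [0.51861991 0.16905956 0.14100004] [-3.14140253 -0.01829498  3.14015897] 0.4204836573930766 [-0.17694998 -0.94358284 -2.2507829 ]
wrist top 3360 x 0.4996403828556181 0.5393789304313981 slopes deg [ 1.00066356 -0.36934612] z 0.16757478520826308 exp 0.1670000416288908
wrist disc 3356 [0.48017649 0.13141676 0.12003416] [0.52833926 0.20822602 0.12797117] slopes [ 0.09986095 -0.10221102]
wrist rim 1690 [0.5186 0.1684 0.0436]
side top 50 x 0.49729702472679654 0.5258538769676306 slopes deg [4.05311007 6.37860974] z 0.16809652336135433 exp 0.1670000416288908
side disc 173 [0.47710238 0.12880903 0.12002154] [0.55284905 0.20762454 0.12783723] slopes [-0.14760211  0.78725916]
side rim 82 [0.5171 0.1658 0.0433]
```

{"method": "apply_moves", "body": {
  "motion": [
    [0, 0.0005, -0.0007, 0.002, 0, 0, 0],
    [0, 0.0005, -0.0007, 0.003, 0, 0, 0],
    [0, 0.0005, -0.0007, 0.003, 0, 0, 0]
  ]
}}

```text
time_s: 13.52
position: [0.5187, 0.1686, 0.1389]
tcp_rot: [3.141, -0.016, 3.14]
wrist_force: [1.2, -0.3, -0.3]
gripper_width: 0.418
finger_force: 30.0
```

{"method": "apply_moves", "body": {
  "motion": [
    [0.46, 0, 0, 0, 0, 0, 0],
    [0.5, 0, 0, 0, 0, 0, 0],
    [0.6, 0, 0, 0, 0, 0, 0],
    [0.62, 0, 0, 0, 0, 0, 0],
    [0.62, 0, 0, -0.015, 0, 0, 0],
    [0.62, 0, 0, -0.05, 0, 0, 0],
    [0.62, 0, 0, -0.09, 0, 0, 0],
    [0.62, 0, 0, -0.12, 0, 0, 0]
  ]
}}

```text
time_s: 14.18
position: [0.5208, 0.1684, 0.2614]
tcp_rot: [3.141, -0.016, 3.14]
wrist_force: [1.0, -0.2, 0.7]
gripper_width: 0.618
finger_force: 0.0
```

{"method": "apply_moves", "body": {
  "motion": [
    [0.3, 0, 0, 0, 0, -1, 0],
    [0.3, 0, 0, 0, 0, -1, 0],
    [0.3, 0, 0, 0, 0, -1, 0]
  ]
}}

```text
time_s: 14.43
position: [0.5199, 0.1684, 0.2577]
tcp_rot: [-3.141, -0.001, 3.14]
wrist_force: [-0.8, -0.6, -0.7]
gripper_width: 0.424
finger_force: 0.0
```

Run:
```python
from h import *
s=r.observe();print(s['time_s'],s['position'],s['tcp_rot'],s['gripper_width'])
a,d,i=grab('wrist','w9'); b,e,j=grab('side','s9')
X=[.5175,.167,.14]
cr=lambda p,x,y,W,H,k:cv2.resize(p[y:y+H,x:x+W,::-1],None,fx=k,fy=k,interpolation=cv2.INTER_CUBIC)
u,v=proj(i,X).astype(int); x,y=proj(j,X).astype(int); print(u,v,x,y)
cv2.imwrite('pics/m9.png',np.hstack([cr(a,max(u-65,0),max(v-80,0),133,150,3)[:440,:400],cr(b,x-50,y-55,100,110,4)]))
for n,ii,dd in (('w',i,d),('s',j,e)):
    c=cloud(ii,dd)[dd>0]; h=np.hypot(c[:,0]-.5186,c[:,1]-.1684)
    for nm,q in (('hubtop',c[(h<.019)&(h>.01)&(abs(c[:,2]-.165)<.008)]),('disc',c[(h<.037)&(h>.023)&(abs(c[:,2]-.12)<.006)])):
        k=np.linalg.lstsq(np.c_[q[:,:2]-[.5186,.1684],np.ones(len(q))],q[:,2],rcond=None)[0]; print(n,nm,len(q),q.min(0),q.max(0),'slope',np.degrees(k[:2]),'z',k[2])
    h=np.hypot(c[:,0]-.482,c[:,1]-.218); q=c[(h<.016)&(c[:,2]>.132)&(c[:,2]<.14)]; print('posttop',len(q),q.min(0),q.max(0),np.median(q,0))
# strokes: dark pixels on housing top (z~.085)
c=cloud(i,d); g=a.astype(float).mean(-1)
np.save('pics/g.npy',g)
```

```text
14.4333 [0.51985216 0.1684008  0.25774197] [-3.14148856e+00 -1.28461482e-03  3.14019589e+00] 0.4235293683915119
276 203 209 179
w hubtop 935 [0.50022146 0.15021323 0.1570813 ] [0.53758207 0.18730637 0.16698905] slope [1.535942   0.55935667] z 0.16474808133886779
w disc 1838 [0.48177348 0.13180722 0.11450503] [0.55514704 0.20468605 0.12506007] slope [0.24438462 0.21277324] z 0.1221172319840451
posttop 123 [0.47602023 0.21692904 0.13213246] [0.48782643 0.2288016  0.13899968] [0.48120929 0.22225467 0.1370766 ]
s hubtop 56 [0.49987948 0.14959455 0.15722654] [0.53533847 0.18716014 0.16608099] slope [0.78631562 2.55234028] z 0.16350590545006155
s disc 127 [0.4821641  0.1315262  0.11485282] [0.55496898 0.20433895 0.12568955] slope [0.85028727 1.14256236] z 0.12116768170423846
posttop 10 [0.47315746 0.21359091 0.13242623] [0.48474116 0.22542091 0.13626481] [0.47813566 0.21932949 0.13434525]
```

View pics/m9.png

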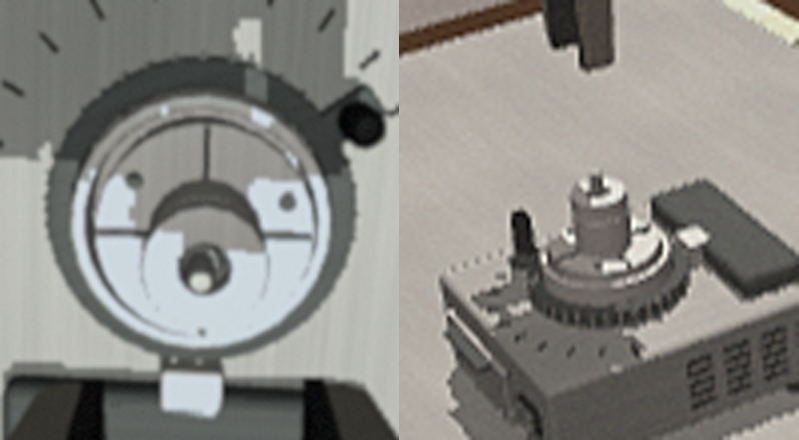

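The burr is seated and near level: underside about .1095, hub top at wrist crop (200,265). Next I get the mill yaw from the notch strokes, read in the earlier wrist crop at (44,148), (70,100), (105,57), (150,23), (205,8), (260,5), (316,10) and (366,38).

Run:
```python
from h import *
C=np.array([.5186,.1684])
_,d,i=load('w7')
for u,v in [(44,148),(70,100),(105,57),(150,23),(205,8),(260,5),(316,10),(366,38)]:
    X=w(i,d,194+u/3,117+v/3,.0855)[:2]-C; print('w7',np.round(np.hypot(*X),4),np.degrees(np.arctan2(X[1],X[0]))%360, w(i,d,194+u/3,117+v/3)[2])
_,d,i=load('w3')
for u,v in [(385,123),(338,23),(20,10)]:
    X=w(i,d,204+u/3,137+v/3,.0855)[:2]-C; print('w3',np.round(np.hypot(*X),4),np.degrees(np.arctan2(X[1],X[0]))%360)
# housing edges from top cam: points of top plane
for f in('top1','wrist4'):
    a,d,i=load(f); c=cloud(i,d)[d>0]; q=c[(abs(c[:,2]-.085)<.004)&(np.hypot(*(c[:,:2]-C).T)<.16)][:,:2]
    print(f,len(q),cv2.minAreaRect(q.astype(np.float32)))
```

```text
w7 0.0856 252.2209425833895 0.08692116446150316
w7 0.0833 237.17536762381545 0.08677966799650545
w7 0.0829 221.90848418922434 0.08685824287791391
w7 0.0834 206.66097968032938 0.08741758719972587
w7 0.0817 191.34686658709697 0.08585561807320893
w7 0.0814 176.41058472907238 0.08593815491428339
w7 0.0838 161.43039399021086 0.08627462293709724
w7 0.0831 146.1222266737106 0.0867841518756407
w3 0.0852 101.17857566893444
w3 0.0841 131.35531964389844
w3 0.083 221.7964710292874
top1 2689 ((0.5314160585403442, 0.16407975554466248), (0.18973751366138458, 0.21895910799503326), 86.69126892089844)
wrist4 17882 ((0.5332523584365845, 0.16753557324409485), (0.18902543187141418, 0.21812517940998077), 86.8093490600586)
```

The strokes and the housing outline both give a mill yaw of about -3.3°. Notch 7 is therefore at world angle 206.7°, and the post stands at about 124°. Going above the post with the fingers tangential.

{"method": "apply_moves", "body": {
  "motion": [
    [0.35, 0.012, 0.018, 0, 0, 0, 7],
    [0.35, 0.025, 0.036, 0, 0, 0, 14],
    [0.35, 0.037, 0.0545, 0, 0, 0, 21],
    [0.35, 0.037, 0.0545, 0.02, 0, 0, 28],
    [0.35, 0.037, 0.0545, 0.04, 0, 0, 35],
    [0.35, 0.037, 0.0545, 0.06, 0, 0, 42],
    [0.35, 0.037, 0.0545, 0.067, 0, 0, 49],
    [0.35, 0.037, 0.0545, 0.067, 0, 0, 56]
  ]
}}

```text
time_s: 15.2
position: [0.4807, 0.2224, 0.1868]
tcp_rot: [-3.134, -0.003, 2.157]
wrist_force: [-0.8, 0.5, -0.3]
gripper_width: 0.349
finger_force: 0.0
```

{"method": "apply_moves", "body": {
  "motion": [
    [0.35, 0, 0, 0, 0, 0, 0],
    [0.35, 0, 0, 0, 0, 0, 0]
  ]
}}

```text
time_s: 15.37
position: [0.4829, 0.2228, 0.1904]
tcp_rot: [-3.139, -0.001, 2.166]
wrist_force: [0.6, 0.0, -0.0]
gripper_width: 0.349
finger_force: 0.0
```

Run:
```python
from h import *
s=r.observe();print(s['time_s'],s['position'],s['tcp_rot'],s['q'])
a,d,i=grab('wrist','w10'); c=cloud(i,d)[d>0]; h=np.hypot(c[:,0]-.482,c[:,1]-.2225); q=c[(h<.016)&(c[:,2]>.132)&(c[:,2]<.14)]; print(len(q),q.min(0),q.max(0),(q.min(0)+q.max(0))/2)
dl=np.array([.4819,.2227,.126])-s['position']
ps=s['tcp_rot'][2]; print('tool shift',dl@[np.cos(ps),np.sin(ps),0],dl@[np.sin(ps),-np.cos(ps),0],-dl[2])
```

```text
15.3667 [0.4828708  0.2228156  0.19036513] [-3.13946749e+00 -8.91511048e-04  2.16614317e+00] [ 2.04900049e-01  5.74999588e-02  1.72981037e+00  1.59378379e-05
  1.35658686e+00 -3.90451152e-01]
173 [0.47534507 0.21775489 0.132035  ] [0.48745176 0.229077   0.13864224] [0.48139841 0.22341594 0.13533862]
tool shift 0.00044870768979324033 -0.0008686062389915296 0.06436512980947476
```

{"method": "apply_moves", "body": {
  "motion": [
    [0.35, 0, -0.001, 0.03, 0, 0, 0],
    [0.35, 0, -0.001, 0.064, 0, 0, 0],
    [0.35, 0, -0.001, 0.064, 0, 0, 0],
    [0.35, 0, -0.001, 0.064, 0, 0, 0],
    [0, 0, -0.001, 0.064, 0, 0, 0],
    [0, 0, -0.001, 0.064, 0, 0, 0],
    [0, 0, -0.001, 0.064, 0, 0, 0],
    [0, 0, -0.001, 0.064, 0, 0, 0]
  ]
}}

```text
time_s: 16.08
position: [0.4838, 0.2227, 0.1292]
tcp_rot: [3.139, 0.001, 2.163]
wrist_force: [0.1, 0.2, -0.5]
gripper_width: 0.082
finger_force: 0.0
```

{"method": "apply_moves", "body": {
  "motion": [
    [0, 0, 0, 0, 0, 0, 0],
    [0, -0.0004, -0.0069, 0, 0, 0, -6],
    [0, -0.0017, -0.0148, 0, 0, 0, -13],
    [0, -0.004, -0.0226, 0, 0, 0, -20],
    [0, -0.0072, -0.03, 0, 0, 0, -27],
    [0, -0.0113, -0.0369, 0, 0, 0, -34],
    [0, -0.0162, -0.0433, 0, 0, 0, -41],
    [0, -0.0162, -0.0433, 0, 0, 0, -41]
  ]
}}

```text
time_s: 16.75
position: [0.4556, 0.184, 0.1278]
tcp_rot: [-3.141, 0.0, 2.881]
wrist_force: [0.4, 0.4, 0.9]
gripper_width: 0.005
finger_force: 0.0
```

Run:
```python
from h import *
s=r.observe();print(s['time_s'],s['position'],s['tcp_rot'],s['wrist_force'],s['finger_force'],s['gripper_width'])
p=s['position'][:2]-[.5186,.1684]; print(np.hypot(*p),np.degrees(np.arctan2(p[1],p[0]))%360)
```

```text
16.75 [0.45562717 0.18400746 0.1278307 ] [-3.14129206e+00  3.01273579e-04  2.88073038e+00] [0.39117053 0.39106927 0.892867  ] 0.0 0.005315195136832205
0.06487811926508572 166.0800605028092
```

Run:
```python
from h import *
a,d,i=grab('wrist','w11'); b,e,j=grab('side','s11')
x,y=proj(j,[.50,.18,.13]).astype(int)
cr=lambda p,x,y,W,H,k:cv2.resize(p[y:y+H,x:x+W,::-1],None,fx=k,fy=k,interpolation=cv2.INTER_CUBIC)
cv2.imwrite('pics/m11.png',np.hstack([cr(a,160,100,200,220,2),cr(b,x-50,y-55,100,110,4)]))
for n,ii,dd in (('w',i,d),('s',j,e)):
    c=cloud(ii,dd)[dd>0]; C=np.array([.5186,.1684]); h=np.hypot(*(c[:,:2]-C).T)
    q=c[(h>.052)&(h<.08)&(c[:,2]>.131)&(c[:,2]<.14)]; an=np.degrees(np.arctan2(q[:,1]-C[1],q[:,0]-C[0]))%360
    print(n,len(q),np.histogram(an,bins=np.arange(60,300,10)))
```

```text
w 324 (array([  0,   0,   0,   0,   0,   4, 319,   0,   0,   0,   1,   0,   0,
         0,   0,   0,   0,   0,   0,   0,   0,   0,   0]), array([ 60,  70,  80,  90, 100, 110, 120, 130, 140, 150, 160, 170, 180,
       190, 200, 210, 220, 230, 240, 250, 260, 270, 280, 290]))
s 6 (array([0, 0, 0, 0, 0, 0, 2, 1, 0, 0, 2, 1, 0, 0, 0, 0, 0, 0, 0, 0, 0, 0,
       0]), array([ 60,  70,  80,  90, 100, 110, 120, 130, 140, 150, 160, 170, 180,
       190, 200, 210, 220, 230, 240, 250, 260, 270, 280, 290]))
```

View pics/m11.png

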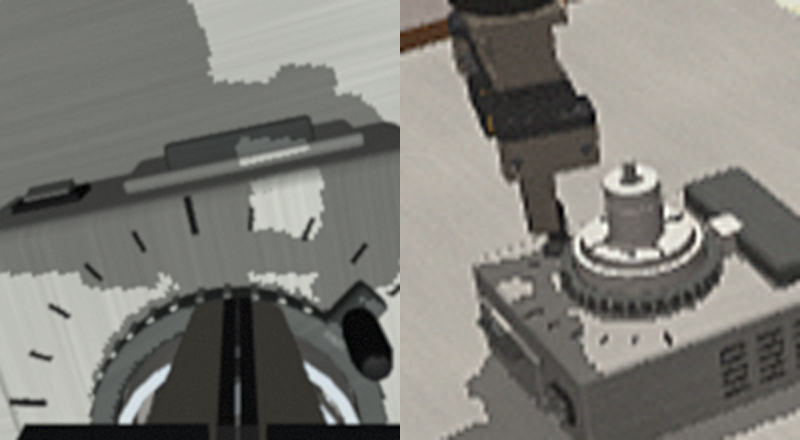

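The picture shows the post still near 124° (wrist crop 370,350), with the fingers shut in front of it. They only met the narrow tip and slipped off. I'll rise, go back, and grip lower.

{"method": "apply_moves", "body": {
  "motion": [
    [0.1, 0, 0, -0.035, 0, 0, 0],
    [0.35, 0, 0, -0.065, 0, 0, 6],
    [0.35, -0.0075, 0.022, -0.065, 0, 0, 13],
    [0.35, -0.0154, 0.0448, -0.065, 0, 0, 20],
    [0.35, -0.0154, 0.0448, -0.065, 0, 0, 27],
    [0.35, -0.0154, 0.0448, -0.065, 0, 0, 34],
    [0.35, -0.0154, 0.0448, -0.065, 0, 0, 41],
    [0.35, -0.0154, 0.0448, -0.065, 0, 0, 41]
  ]
}}

```text
time_s: 17.52
position: [0.4825, 0.2247, 0.1926]
tcp_rot: [3.141, -0.0, 2.158]
wrist_force: [0.3, 0.4, 0.0]
gripper_width: 0.346
finger_force: 0.0
```

{"method": "apply_moves", "body": {
  "motion": [
    [0.35, 0, 0, 0, 0, 0, 0],
    [0.35, 0, 0, 0, 0, 0, 0]
  ]
}}

```text
time_s: 17.68
position: [0.4824, 0.2243, 0.1926]
tcp_rot: [3.141, -0.0, 2.165]
wrist_force: [0.1, 0.4, -0.5]
gripper_width: 0.352
finger_force: 0.0
```

Run:
```python
from h import *
s=r.observe();print(s['time_s'],s['position'],s['tcp_rot'],s['gripper_width']); P=s['position']; ps=s['tcp_rot'][2]
T=np.array([[np.cos(ps),np.sin(ps)],[np.sin(ps),-np.cos(ps)]])
a,d,i=grab('wrist','w12'); c=cloud(i,d)[d>0]; C=np.array([.5186,.1684]); h=np.hypot(*(c[:,:2]-C).T)
k=c[(h>.05)&(h<.085)&(c[:,2]<.14)&(np.hypot(c[:,0]-.482,c[:,1]-.2225)<.03)]
for z in (.1355,.13,.124,.118,.112,.106,.1,.095,.09):
    q=k[abs(k[:,2]-z)<.003]
    if len(q)>3: t=(q[:,:2]-P[:2])@T.T; print(z,len(q),'tool x',t[:,0].min().round(4),t[:,0].max().round(4),'y',t[:,1].min().round(4),t[:,1].max().round(4))
x,y=proj(i,[.482,.2225,.12]).astype(int)
cv2.imwrite('pics/m12.png',cv2.resize(a[max(y-70,0):y+80,max(x-100,0):x+100,::-1],None,fx=4,fy=4,interpolation=cv2.INTER_CUBIC)); print(x,y)
```

```text
17.6833 [0.48237081 0.22427275 0.19259041] [ 3.14148399e+00 -3.45518300e-05  2.16467286e+00] 0.35155810888470357
0.1355 166 tool x -0.0054 0.0052 y -0.0071 0.0044
0.13 60 tool x -0.003 0.0062 y -0.0081 0.0052
0.124 34 tool x 0.0008 0.006 y -0.0074 0.0054
0.118 33 tool x 0.0005 0.0059 y -0.0075 0.0055
0.112 26 tool x 0.0001 0.0061 y -0.0077 0.0055
0.106 10 tool x -0.0181 0.0054 y -0.0183 0.0067
0.1 509 tool x -0.0212 0.0102 y -0.0271 0.0247
0.095 86 tool x -0.0145 0.01 y -0.0271 0.0248
0.09 106 tool x -0.0145 0.018 y -0.0306 0.0261
276 221
```

View pics/m12.png

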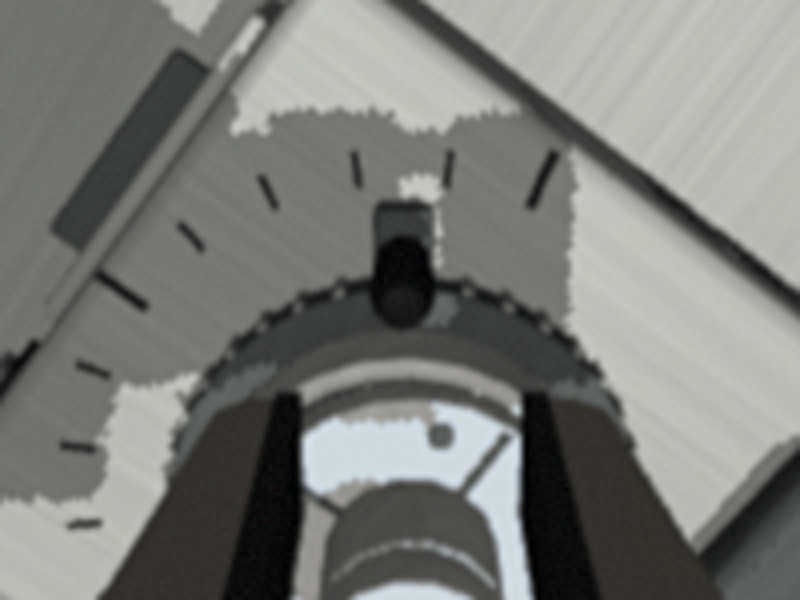

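The post stands between strokes 1 and 2 (403,250), centred between the open fingers and 13–14 mm thick down to .106. I'll go down 13 mm deeper this time and check that the grip holds before turning.

{"method": "apply_moves", "body": {
  "motion": [
    [0.35, 0, -0.0012, 0.03, 0, 0, 0],
    [0.35, 0, -0.0012, 0.065, 0, 0, 0],
    [0.35, 0, -0.0012, 0.075, 0, 0, 0],
    [0.35, 0, -0.0012, 0.075, 0, 0, 0],
    [0.35, 0, -0.0012, 0.075, 0, 0, 0]
  ]
}}

```text
time_s: 18.15
position: [0.4814, 0.2234, 0.118]
tcp_rot: [-3.141, -0.0, 2.163]
wrist_force: [0.4, -0.4, 0.9]
gripper_width: 0.352
finger_force: 0.0
```

{"method": "apply_moves", "body": {
  "motion": [
    [0.0, 0, 0, 0, 0, 0, 0],
    [0.0, 0, 0, 0, 0, 0, 0],
    [0.0, 0, 0, 0, 0, 0, 0],
    [0.0, 0, 0, 0, 0, 0, 0],
    [0.0, 0, 0, 0, 0, 0, 0]
  ]
}}

```text
time_s: 18.57
position: [0.4828, 0.2239, 0.119]
tcp_rot: [3.138, 0.001, 2.163]
wrist_force: [2.9, 2.1, 3.4]
gripper_width: 0.095
finger_force: 29.3
```

{"method": "apply_moves", "body": {
  "motion": [
    [0, -0.0004, -0.0069, 0, 0, 0, -6],
    [0, -0.0017, -0.0148, 0, 0, 0, -13],
    [0, -0.0017, -0.0148, 0, 0, 0, -13]
  ]
}}

```text
time_s: 18.82
position: [0.4706, 0.2138, 0.119]
tcp_rot: [3.139, 0.001, 2.393]
wrist_force: [-0.3, 1.2, 5.1]
gripper_width: 0.096
finger_force: 29.6
```

{"method": "apply_moves", "body": {
  "motion": [
    [0, -0.0005, -0.008, 0, 0, 0, -7],
    [0, -0.002, -0.016, 0, 0, 0, -14],
    [0, -0.0044, -0.0237, 0, 0, 0, -21],
    [0, -0.0077, -0.031, 0, 0, 0, -28],
    [0, -0.0119, -0.0379, 0, 0, 0, -35],
    [0, -0.0119, -0.0379, 0, 0, 0, -35]
  ]
}}

```text
time_s: 19.32
position: [0.4526, 0.177, 0.1188]
tcp_rot: [-3.141, -0.0, 3.004]
wrist_force: [-4.4, -3.7, 9.7]
gripper_width: 0.094
finger_force: 30.1
```

Run:
```python
from h import *
s=r.observe(); p=s['position'][:2]-[.5186,.1684]; print(np.hypot(*p),np.degrees(np.arctan2(p[1],p[0]))%360,np.degrees(s['tcp_rot']),s['gripper_width'],s['finger_force'])
```

```text
0.06657774390141892 172.55002943716642 [-1.79940395e+02 -1.08528051e-02  1.72117193e+02] 0.09411530225420099 30.08423618504594
```

{"method": "apply_moves", "body": {
  "motion": [
    [0, -0.0005, -0.008, -0.0005, 0, 0, -7],
    [0, -0.002, -0.016, -0.001, 0, 0, -14],
    [0, -0.0044, -0.0237, -0.001, 0, 0, -21],
    [0, -0.0077, -0.031, -0.001, 0, 0, -28],
    [0, -0.0113, -0.0369, -0.001, 0, 0, -34],
    [0, -0.0113, -0.0369, -0.001, 0, 0, -34],
    [0, -0.0113, -0.0369, -0.001, 0, 0, -34]
  ]
}}

```text
time_s: 19.9
position: [0.4588, 0.1381, 0.119]
tcp_rot: [-3.139, -0.002, -2.692]
wrist_force: [-1.7, -7.0, 5.2]
gripper_width: 0.094
finger_force: 29.4
```

Run:
```python
from h import *
s=r.observe(); p=s['position'][:2]-[.5186,.1684]; print(np.hypot(*p),np.degrees(np.arctan2(p[1],p[0]))%360,np.degrees(s['tcp_rot']),s['gripper_width'],s['finger_force'])
```

```text
0.06704749569590929 206.82386991261103 [-1.79849846e+02 -1.17551656e-01 -1.54226344e+02] 0.09390078767986626 29.443329479255453
```

{"method": "apply_moves", "body": {
  "motion": [
    [0.3, 0, 0, 0, 0, 0, 0],
    [0.35, 0, 0, 0, 0, 0, 0],
    [0.35, 0, 0, 0, 0, 0, 0],
    [0.35, 0, 0, 0, 0, 0, 0],
    [0.35, 0, 0, -0.03, 0, 0, 0],
    [0.35, 0, 0, -0.07, 0, 0, 0],
    [0.35, 0, 0, -0.11, 0, 0, 0],
    [0.35, 0, 0, -0.11, 0, 0, 0]
  ]
}}

```text
time_s: 20.57
position: [0.4632, 0.1403, 0.2371]
tcp_rot: [-3.136, 0.013, -2.689]
wrist_force: [0.9, -0.5, 1.9]
gripper_width: 0.35
finger_force: 0.0
```

Run:
```python
from h import *
s=r.observe();print(s['time_s'],s['position']); C=np.array([.5186,.1684])
a,d,i=grab('wrist','w13'); b,e,j=grab('side','s13')
for n,ii,dd in (('w',i,d),('s',j,e)):
    c=cloud(ii,dd)[dd>0]; h=np.hypot(*(c[:,:2]-C).T)
    q=c[(h>.052)&(h<.08)&(c[:,2]>.132)&(c[:,2]<.14)]; m=(q.min(0)+q.max(0))/2; print(n,len(q),m,np.hypot(*(m[:2]-C)),np.degrees(np.arctan2(m[1]-C[1],m[0]-C[0]))%360)
    q=c[(h<.037)&(h>.023)&(abs(c[:,2]-.12)<.006)]; k=np.linalg.lstsq(np.c_[q[:,:2]-C,np.ones(len(q))],q[:,2],rcond=None)[0]; print('disc slope',np.degrees(k[:2]),k[2]-.012)
x,y=proj(i,[.4596,.1387,.11]).astype(int); u,v=proj(j,[.5,.165,.13]).astype(int); print(x,y)
cr=lambda p,x,y,W,H,k:cv2.resize(p[y:y+H,x:x+W,::-1],None,fx=k,fy=k,interpolation=cv2.INTER_CUBIC)
cv2.imwrite('pics/m13.png',np.hstack([cr(a,x-67,max(y-60,0),133,146,3)[:438],cr(b,u-50,v-55,100,110,4)[:438]]))
```

```text
20.5667 [0.46320874 0.14033631 0.23712749]
w 127 [0.46015856 0.13869435 0.13576605] 0.06555781821922167 206.94412385774507
disc slope [0.83264508 0.88047909] 0.11010905852010251
s 11 [0.45714761 0.13470134 0.13579546] 0.07008562763397187 208.73905179488915
disc slope [0.09432815 1.66629697] 0.10923514267757212
278 197
```

View pics/m13.png

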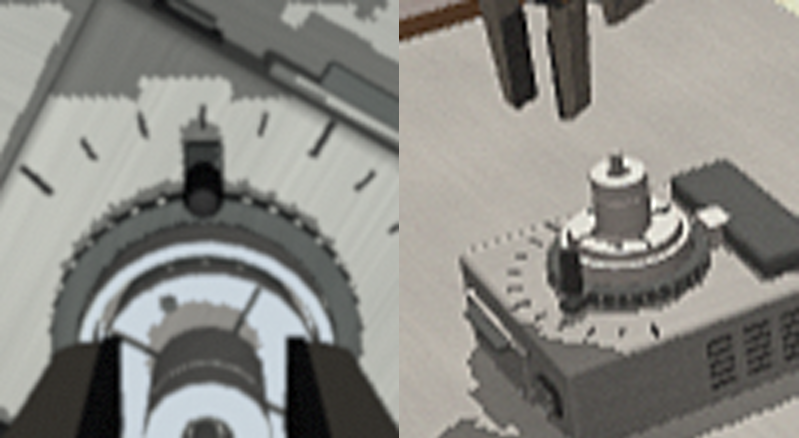

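The post points at the stroke at (202,115). That is two past the long fifth stroke at (322,140) and three before the long tenth at (35,180), so it stands on click 7 (206.9° measured, 206.7° expected). The burr sits level and the gripper is clear.

```bash
python3 -c "
from cell import workorder; print(workorder.hand_in())"
```

```text
the job is handed in; nothing more can be done
None
```

I handed in the job at about 20.6 s of the 72 s: the spring stands on the hub, the upper burr rests level on it to within about 1° by camera depth, and the coarseness ring is on the seventh click; the brush, hopper and jar were not touched.

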